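Draw the plunger from a pellet die and stow it

ROBOT

A 6-joint arm with a two-finger parallel gripper is mounted at the origin on the work surface. World frame = base frame: x ahead of the robot, y to its left, z up, the work surface at z = 0. Lengths are in mm, angles in rad, forces in N, time in s.
With the tool pointing down it reaches from about 275 to 1000 mm from the base axis. Payload 8.4 kg.
Tool frame: the origin (TCP) lies at the very end of the fingers, on their centre line; the grasp point (between the pads) lies 19 mm behind it; z points along the fingers, y is the line along which they close (so a half turn about z gives the same grasp; the last joint's range is limited). The gripper opens to 85 mm and grips with 20 to 120 N. Pads are 22 mm wide; open, the fingers measure 114 mm over their backs; the gripper's body (76 mm by 85 mm) begins 54 mm behind the grasp point. The pads swing forward as they close: fully open they stand 13 mm farther back than shut.
Start: joints at [-1.15, 0.353, 1.633, -0, 1.155, -0.002], TCP at [256.446, -569.968, 231.281] pointing down, gripper open.
Joint ranges: [-2.63, 2.63], [-0.92, 2.1], [0.06, 2.66], [-1.3, 4.44], [0, 2.69], [-3.02, 3.02]. Speed limits (rad/s): [2.22, 2.22, 2.79, 3.14, 3.14, 3.14].

INTERFACE

Orientations are given as [roll, pitch, yaw] about the fixed x, y, z axes, in that order (R = Rz(yaw) Ry(pitch) Rx(roll)).
In Python, from rig import r, vision gives the robot as it stands. The module is installed in compiled form; this text tells all that it offers.
- The arm moves only by the tool play_rows, never from a script. Its argument "steps" is a list of rows, each an object with "delta_pos": the shift along the tool's x, y, z in cm, a list of three; "yaw": the turn about the tool's z in rad; "jaw": the opening in per cent of the stroke, from 0 (shut) to 100 (fully open). A call has exactly 8 rows; each row is the pose to reach, as a shift and turn from the pose commanded when the call began, along the tool's axes at that moment; what a row does not reach only later rows make up. A row lasts 1/10 s, in which the tool goes at most 50 mm and 8.59 degrees, less where a joint would pass 70% of its speed; a pose out of reach is approached as far as the arm can. A call with a gripper value outside its range is refused whole. The fingers move at their own pace and stop on an object; "grip_force" is the grip in N (left out, the last holds). Time passes only in rows, so rows that repeat a pose let the fingers close, or fill a call up. It gives the time, the measured TCP pose, the force, the opening and the grip force at its end, in the units of the state.
- r.sense(): the state, without advancing time (a new reading comes with each control period).
- vision.grab_frame(name): name is "scene" or "top" or "wrist"; returns (picture, depth): 420x560x3 uint8, red, green, blue; 420x560 float32, mm along the optical axis (not along the pixel's ray), 0 where there is no reading.
- vision.calibration(name): a dict with "mtx" (3x3 intrinsics, pixels), "k1" (the pictures are not rectified: a ray, as slopes to the right and down, at radius r is drawn at 1 + k1 r^2 times it, then the intrinsics apply), "extrinsics" (4x4, takes a point from camera to world coordinates). Camera axes: x right, y down, z forward; pixel columns grow to the right and rows downward; lengths in mm; the calibration is good to about 2 mm. A picture is of the moment at which its call begins: read the wrist's pose just before it. calibration takes no time and is no camera call; for the wrist camera it gives the pose at the moment of the call.
- r.sign_off(): hands the job in; it is judged then, once.
Trained networks look in the newest picture that a camera, given by its name, has taken for a name from the list of things; names that differ only in an ending like _2 or _b are one class to them, and where a whole thing is asked for, a point or a joint stands for the part that bears it (a point fixed in the world has none). Each returns a list of dicts, best first, with "conf" (0 to 1); they miss things now and then, are a little off and sometimes report something else, mostly with a low value. They report only what shows in the picture. A call takes as long as a camera call. They do not tell look-alikes from the thing itself.
- vision.cut_out(camera, thing): "region" (420x560 bool, what is visible of it) and "uv" ([column, row] in pixels, amid what is visible of it).
- vision.landmark_of(camera, thing): "uv" ([column, row] in pixels: a listed point, or the origin of a listed thing).
The state is a dict: "clock": time; "qpos": joint angles; "qvel": joint speeds; "joint_efforts": joint torques, N m; "eef_pos": TCP position; "tcp_rot": TCP orientation; "contact_force": force on the tool from outside, world axes, zero at the start; "wrist_torque": the same for the moment, N m; "opening": opening from 0.0 (shut) to 1.0 (fully open); "grasp_force": force on a finger pad.
Only numpy, scipy, OpenCV 4.12 (cv2) and the standard library are available. Lean on these libraries where they do the work, as an engineer would, in place of code of your own. Each camera call takes 0.05 s, during which the arm holds its last target. There are 200 camera calls.

TASK

Flip the toggle clamp over until it stays open, then draw the plunger straight out of the steel die sleeve without wedging or forcing it. Lay it down in the shallow stainless tray and let go, then take it again with its square grip left free, and lay it in the white cradle with that grip between the two cheeks and the neck and shaft in the two vees, leaving the clamp open. Do not drop the plunger, and leave the jars, bottle, cup, spoon and brush where they are.

Things in the scene. Friction and masses are not known exactly. Their poses are not given: they have to be found in the camera images.
- fixture: Fixed die fixture: base plate 150 x 110 x 8 carrying a horizontal round steel sleeve, 50 outer diameter, 108 long. Origin on the bench right under the centre of the sleeve's mouth. x: level, along the bore, from the mouth into the sleeve (the plunger is drawn out towards -x); y: level, to the side of the clamp's pivot; z up. Either side of the tray, turned up to 0.3 rad
- sleeve_mouth (a point): Centre of the sleeve's open mouth, on the bore axis, 60 above the bench; axes as the fixture's. The bore is 17.5 in diameter (the shaft 16), 100 deep, closed at the far end
- clamp (a joint): Toggle clamp angle (rad): 0 closed, 1.75 open (stop). One rigid piece, bar and handle, on a level pivot. Closed, its bar lies over the plunger's neck in front of the flange and bars it; the handle stands up, leaning 0.28 rad to fixture -y. Push the ball towards fixture +y (1 to 2 N): past about 0.8 rad it falls open by its weight; open, the handle lies outwards about level and the bar stands up
- clamp_pivot (a point): Pivot of the clamp, at fixture x = -16, y = 37, 74 above the bench, on a dark post 16 x 16; the pivot's axis is parallel to fixture x. Bar 12 thick (x), 13 high, reaching 48 from the pivot (towards -y closed, up to 122 above the bench open). Handle rod 10 diameter, ball 24 diameter, 70 from the pivot
- clamp_ball (a point): Centre of the ball on the clamp handle (closed: fixture x = -16, y = 18, 141 above the bench)
- plunger: Aluminium plunger, 182 long, 0.12 to 0.25 kg. Origin on its axis at the centre of its square flange (40 x 40, 8 thick). x: along the axis to the tail. Bare round shaft 16 diameter from x = 4 to 94; round neck 14 diameter from x = -4 to -52; square grip 22 x 22 from x = -52 to -88. At the start the shaft is in the sleeve, flange within 3 of the mouth, grip towards fixture -x, flats level
- plunger_grip (a point): Centre of the plunger's square grip (plunger x = -70, on the axis)
- plunger_tail (a point): Centre of the tail's end face (plunger x = 94, on the axis). Lying on a flat floor the plunger rests on an edge of the flange and on the end of the square grip (axis 20 up at the flange, 11 at the grip end, the tail tip 30) and does not roll; its centre of mass is about 15 from the flange centre, on the grip side
- tray: Fixed shallow stainless tray, inside 234 (x) x 194 (y), floor 3 thick, rim 13 above the bench. Origin under its centre, z up
- cradle: Fixed white plastic cradle: base 200 (x) x 76 (y) x 8, origin on the bench under cradle_seat, z up. Two 90-degree vee rests, 8 thick, at x = -28 (for the neck) and 82 (for the shaft), tops 60 above the bench, 37 wide at the top, 102 free between them. At x = -88 to -52 two cheeks, 32 apart, 6 thick, tops 63 above the bench: no room for fingers there. Either side of the tray, turned up to 0.3 rad
- cradle_seat (a point): Where the plunger's origin belongs when stowed: on the axis of the vees, 50 above the bench. Axes as the cradle's: the plunger's x must run along +x, so that its square grip lies between the cheeks (seat x = -70) its neck in one vee and its shaft in the other
- jar_a: Weighing jar with lid and knob, 64 diameter, 70 tall, behind the tray; origin under its centre. Loose, leave alone
- jar_b: Weighing jar with lid and knob, 60 diameter, 66 tall, behind the tray; origin under its centre. Loose, leave alone
- jar_c: Weighing jar with lid and knob, 64 diameter, 70 tall, at the right; origin under its centre. Loose, leave alone
- bottle: White plastic bottle, 56 diameter, 110 tall, at the left; origin under its centre. Loose, leave alone
- cup: White ceramic cup, 64 diameter, 55 tall, at the left; origin under its centre. Loose, leave alone
- spoon: Spoon lying near the robot, 150 long. Loose, leave alone
- brush: Brush lying near the robot, 150 long. Loose, leave alone
Not all that is in view belongs to the job. What is shaped like the cradle but brown is not meant. There is more than one size of the fixture; the job needs the smaller.

How it is judged:
By the outcome, as a careful person would: the job done as asked, in the order asked, and still so for the second after the job is handed in, with the robot touching nothing.
It also fails if it takes over 69 s, if anything falls off the work surface, if the arm or the gripper's body presses on something with over 40 N, if the wrist force passes 120 N, or if a joint passes its speed limit or range.

## Working session

There is one attempt and no reset: what is moved stays moved. The work goes in short steps, Python scripts to look and compute and a tool call to move; the robot and the scene stay as the last step left them, time stands still between calls to the robot, and variables do not carry over. Pictures are saved under pics/ and viewed, at most 10 in all, crops included, and the job is handed in when it is done.

Besides the shell and the picture viewer there is one more tool, called after "Call:" by a JSON object that holds its "fn" and its "kwargs". play_rows: Moves the arm, as the interface text tells. Its arguments: {"type":"object","properties":{"steps":{"type":"array"},"grip_force":{"type":"number"}},"required":["steps"]}

```bash
mkdir -p pics; cat > h.py <<'E'
import numpy as np, cv2
from rig import r, vision
from scipy.spatial.transform import Rotation as R
def pts(name, uv, depth):
    """pixels (N,2) + depth -> world"""
    c=vision.calibration(name); uv=np.atleast_2d(np.asarray(uv,float))
    M=np.array(c['mtx']); d=(uv-M[:2,2])/[M[0,0],M[1,1]]
    s=d.copy()
    for _ in range(20): s=d/(1+c['k1']*(s**2).sum(1,keepdims=True))
    P=np.c_[s,np.ones(len(s))]*np.reshape(depth,(-1,1))
    E=np.array(c['extrinsics']); return P@E[:3,:3].T+E[:3,3]
def ray(name,uv,z):
    """intersection of pixel ray with plane z"""
    a=pts(name,uv,[1.]*len(np.atleast_2d(uv))); o=np.array(vision.calibration(name)['extrinsics'])[:3,3]
    return o+(a-o)*((z-o[2])/(a[:,2:]-o[2]))
def proj(name,P):
    c=vision.calibration(name);E=np.linalg.inv(np.array(c['extrinsics']))
    p=np.atleast_2d(P)@E[:3,:3].T+E[:3,3]; s=p[:,:2]/p[:,2:]; s=s*(1+c['k1']*(s**2).sum(1,keepdims=True))
    M=np.array(c['mtx']); return s*[M[0,0],M[1,1]]+M[:2,2]
def save(n,img): cv2.imwrite('pics/'+n+'.png',cv2.cvtColor(img,cv2.COLOR_RGB2BGR))
E
python3 - <<'E'
from h import *
np.set_printoptions(precision=1,suppress=True)
top,dt=vision.grab_frame('top'); 
L={}
for t in ['sleeve_mouth','clamp_pivot','clamp_ball','plunger','plunger_grip','tray','cradle_seat','cradle','fixture']:
    o=vision.landmark_of('top',t); print('top',t,[(round(a['conf'],2),np.round(a['uv']).tolist()) for a in o[:4]])
sc,ds=vision.grab_frame('scene')
save('top0',top);save('scene0',sc)
np.savez('f0.npz',top=top,dt=dt,sc=sc,ds=ds)
for n in ['top','scene']: print(np.array(vision.calibration(n)['extrinsics']),vision.calibration(n)['mtx'],vision.calibration(n)['k1'])
print(r.sense())
E
```

```text
top sleeve_mouth [(0.69, [423.0, 197.0]), (0.6, [352.0, 172.0])]
top clamp_pivot [(0.83, [347.0, 179.0])]
top clamp_ball [(0.45, [355.0, 176.0])]
top plunger [(0.74, [135.0, 181.0]), (0.68, [197.0, 179.0]), (0.48, [356.0, 175.0])]
top plunger_grip [(0.59, [359.0, 194.0])]
top tray [(0.95, [274.0, 208.0])]
top cradle_seat [(0.77, [190.0, 290.0]), (0.7, [193.0, 182.0])]
top cradle [(0.97, [192.0, 291.0]), (0.8, [196.0, 181.0])]
top fixture [(0.78, [351.0, 173.0])]
[[   0.    -1.     0.1  238.4]
 [  -1.    -0.    -0.    -5.9]
 [   0.    -0.1   -1.  1588.4]
 [   0.     0.     0.     1. ]] [[448.1   0.  278.6]
 [  0.  448.1 213.6]
 [  0.    0.    1. ]] -0.049370757280055244
[[  -0.9    0.4   -0.2  774.9]
 [   0.5    0.7   -0.4  619.4]
 [  -0.    -0.5   -0.9 1310.4]
 [   0.     0.     0.     1. ]] [[471.7   0.  283.1]
 [  0.  471.7 203.2]
 [  0.    0.    1. ]] -0.07468688165282499
{'clock': 0.55, 'qpos': array([-1.2,  0.4,  1.6,  0. ,  1.2, -0. ]), 'qvel': array([-0.,  0., -0.,  0.,  0., -0.]), 'joint_efforts': array([ -0. , -60.5, -34.2,  -0. ,   0. ,  -0. ]), 'eef_pos': array([ 256.4, -570. ,  231.3]), 'tcp_rot': array([-3.1, -0. ,  0.4]), 'contact_force': array([-0.7, -0.4,  0.8]), 'wrist_torque': array([-0.,  0.,  0.]), 'grasp_force': 0.0, 'opening': 1.0023828349861288}
```

```bash
python3 - <<'E'
from h import *
f=np.load('f0.npz')
c=f['top'][90:370,90:510]; save('t1',cv2.resize(c,(800,533),interpolation=cv2.INTER_CUBIC))
save('s1',cv2.resize(f['sc'],(800,600),interpolation=cv2.INTER_CUBIC))
E
```

```text
(no output)
```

View pics/t1.png

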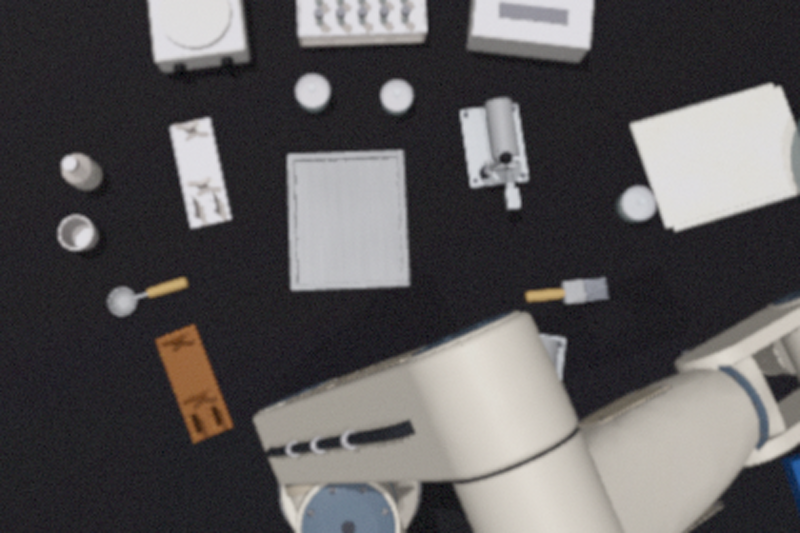

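View pics/s1.png

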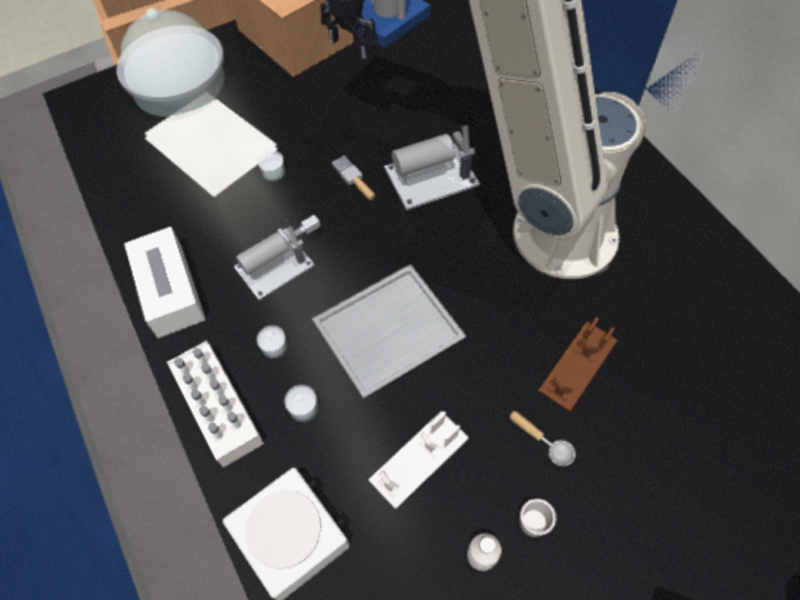

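Candidates (top-camera pixels): fixtures are the small one with the plunger (350,172) and the larger empty one (~380,275). Cradles are the white one (195,181) and the brown one (192,291). I choose the small fixture and the white cradle, and measure both now.

```bash
python3 - <<'E'
from h import *
np.set_printoptions(precision=1,suppress=True)
f=np.load('f0.npz')
def cloud(n,d):
    v,u=np.mgrid[0:420,0:560]; P=pts(n,np.c_[u.ravel(),v.ravel()],d.ravel()); return P
for n,d,im in [('top',f['dt'],f['top']),('scene',f['ds'],f['sc'])]:
    P=cloud(n,d); ok=d.ravel()>0
    def rect(P2,lab):
        c,s,a=cv2.minAreaRect(P2.astype(np.float32)); print(n,lab,len(P2),np.round(c,1),np.round(s,1),round(a,1))
    # fixture region
    c0=ray('top',[[350,172]],40)[0]; c1=ray('top',[[195,181]],40)[0]
    m=ok&(np.linalg.norm(P[:,:2]-c0[:2],axis=1)<150)
    bench=np.median(P[m&(P[:,2]<6),2]); print(n,'bench',bench,c0,c1)
    br=im.reshape(-1,3).mean(1)
    a=m&(P[:,2]>-5)&(P[:,2]<20)&(br>110); rect(P[a][:,:2],'plate')
    s=m&(P[:,2]>76)&(P[:,2]<92); q=P[s]; 
    print('sleeve top z',np.median(q[:,2])); 
    vx=cv2.fitLine(q[:,:2].astype(np.float32),cv2.DIST_HUBER,0,.01,.01).ravel(); print('line',vx,np.arctan2(vx[1],vx[0])); rect(q[:,:2],'slv')
    b=m&(P[:,2]>120); print('ball',P[b].mean(0),P[b].max(0),b.sum())
    m=ok&(np.linalg.norm(P[:,:2]-c1[:2],axis=1)<140)
    a=m&(P[:,2]>-5)&(P[:,2]<20)&(br>110); rect(P[a][:,:2],'cradle')
    a=m&(P[:,2]>-5)&(br>110); rect(P[a][:,:2],'cradleall')
for t in ['sleeve_mouth','clamp_pivot','clamp_ball','plunger','plunger_grip','tray','cradle_seat']:
    o=vision.landmark_of('scene',t); print('scene',t,[(round(a['conf'],2),np.round(a['uv']).tolist()) for a in o[:4]])
z={'sleeve_mouth':60,'clamp_pivot':74,'clamp_ball':141,'plunger_grip':60,'cradle_seat':50,'tray':0}
E
```

```text
top bench 0.4731765384653954 [ 605.8 -261.5   40. ] [566.9 286.1  40. ]
top plate 753 [ 620.8 -266.2] [218.8 117.1] 7.3
sleeve top z 82.6054654348577
line [   1.     0.1  645.8 -268.5] 0.09570906
top slv 384 [ 606.7 -266.5] [ 58.9 200.8] 89.8
ball [ 578.4 -259.5  148.9] [ 591.2 -249.8  159.4] 43
top cradle 1094 [579. 295.] [209.2  82.7] 13.8
top cradleall 1258 [579. 295.] [209.2  82.7] 13.8
scene bench 0.8855457225549799 [ 605.8 -261.5   40. ] [566.9 286.1  40. ]
scene plate 738 [ 597.7 -284.5] [231.2 145.1] 8.8
sleeve top z 83.13382217708272
line [   1.     0.1  638.6 -264.6] 0.09092178
scene slv 446 [ 611.1 -266.4] [ 62.9 187.8] 88.0
ball [ 578.5 -257.   145.6] [ 588.5 -247.7  158. ] 59
scene cradle 1737 [570.7 289.6] [208.6  81.4] 14.1
scene cradleall 2009 [570.7 289.6] [208.6  81.4] 14.1
scene sleeve_mouth [(0.77, [197.0, 167.0]), (0.64, [318.0, 103.0])]
scene clamp_pivot [(0.68, [326.0, 104.0]), (0.61, [206.0, 170.0])]
scene clamp_ball [(0.69, [327.0, 83.0]), (0.66, [200.0, 152.0])]
scene plunger [(0.65, [198.0, 166.0])]
scene plunger_grip [(0.58, [220.0, 157.0])]
scene tray [(0.82, [269.0, 233.0]), (0.24, [294.0, 314.0])]
scene cradle_seat [(0.65, [292.0, 312.0]), (0.55, [407.0, 250.0])]
```

Call:
{"fn": "play_rows", "kwargs": {"steps": [{"delta_pos": [4, -1.5, -7], "yaw": 0.05, "jaw": 0}, {"delta_pos": [9, -3.5, -7], "yaw": 0.1, "jaw": 0}, {"delta_pos": [14, -5.5, -7], "yaw": 0.15, "jaw": 0}, {"delta_pos": [19, -7, -7], "yaw": 0.2, "jaw": 0}, {"delta_pos": [24, -9, -7], "yaw": 0.25, "jaw": 0}, {"delta_pos": [29, -11, -7], "yaw": 0.3, "jaw": 0}, {"delta_pos": [34, -13, -7], "yaw": 0.33, "jaw": 0}, {"delta_pos": [37, -14, -7], "yaw": 0.33, "jaw": 0}]}}

```text
clock: 1.7
eef_pos: [520.9, -305.2, 301.6]
tcp_rot: [3.141, -0.0, 0.092]
contact_force: [0.1, -1.6, 0.1]
opening: -0.002
grasp_force: 0.0
```

```bash
cat >> h.py <<'E'
def delta(pos,yaw):
    """world TCP target + world yaw (tool x heading) -> delta_pos cm, yaw"""
    s=r.sense(); Rm=R.from_euler('xyz',s['tcp_rot']); y0=np.arctan2(*Rm.as_matrix()[[1,0],0])
    d=Rm.inv().apply(np.array(pos)-s['eef_pos'])/10
    dy=-(yaw-y0); dy=(dy+np.pi/2)%np.pi-np.pi/2
    return np.round(d,2),round(dy,3)
def st():
    s=r.sense(); print('t',round(s['clock'],2),'p',np.round(s['eef_pos'],1),'rot',np.round(s['tcp_rot'],3),'F',np.round(s['contact_force'],1),'T',np.round(s['wrist_torque'],2),'op',round(s['opening'],3),'g',round(s['grasp_force'],1))
E
python3 - <<'E'
from h import *
np.set_printoptions(precision=2,suppress=True)
st(); C=vision.calibration('wrist'); print(C)
w,d=vision.grab_frame('wrist'); np.savez('w1.npz',w=w,d=d,E=C['extrinsics']); save('w1',w)
z={'sleeve_mouth':60,'clamp_pivot':74,'clamp_ball':141,'plunger':60,'plunger_grip':60,'plunger_tail':60}
for t in z:
    for n in ['wrist','top','scene']:
        for a in vision.landmark_of(n,t)[:2]:
            print(t,n,round(a['conf'],2),np.round(a['uv']),ray(n,[a['uv']],z[t])[0])
E
```

```text
t 1.7 p [ 520.9 -305.2  301.6] rot [ 3.14 -0.    0.09] F [ 0.1 -1.6  0.1] T [-0.04  0.    0.01] op -0.002 g 0.0
{'mtx': array([[365.17,   0.  , 279.09],
       [  0.  , 365.17, 204.9 ],
       [  0.  ,   0.  ,   1.  ]]), 'k1': -0.081383245046453, 'extrinsics': array([[   0.09,   -0.95,   -0.3 ,  599.18],
       [  -1.  ,   -0.09,   -0.03, -296.87],
       [   0.  ,    0.31,   -0.95,  444.4 ],
       [   0.  ,    0.  ,    0.  ,    1.  ]])}
sleeve_mouth wrist 0.58 [258.  89.] [ 600.07 -272.5    60.  ]
sleeve_mouth top 0.69 [423. 197.] [ 516.57 -511.97   60.  ]
sleeve_mouth top 0.6 [352. 172.] [ 600.46 -264.47   60.  ]
sleeve_mouth scene 0.77 [197. 167.] [ 596.73 -284.99   60.  ]
sleeve_mouth scene 0.64 [318. 103.] [ 113.73 -319.61   60.  ]
clamp_pivot wrist 0.87 [223. 109.] [ 573.86 -244.56   74.  ]
clamp_pivot top 0.83 [347. 179.] [ 573.22 -245.84   74.  ]
clamp_pivot scene 0.68 [326. 104.] [  98.78 -291.7    74.  ]
clamp_pivot scene 0.61 [206. 170.] [ 576.28 -250.83   74.  ]
clamp_ball wrist 0.98 [234. 114.] [ 574.6  -264.55  141.  ]
clamp_ball wrist 0.59 [264. 163.] [ 536.35 -292.52  141.  ]
clamp_ball top 0.45 [355. 176.] [ 569.57 -262.23  141.  ]
clamp_ball scene 0.69 [327.  83.] [  78.22 -320.9   141.  ]
clamp_ball scene 0.66 [200. 152.] [ 575.54 -273.    141.  ]
plunger wrist 0.68 [261.  97.] [ 587.91 -281.47   60.  ]
plunger top 0.74 [135. 181.] [559.15 491.67  60.  ]
plunger top 0.68 [197. 179.] [570.18 276.72  60.  ]
plunger scene 0.65 [198. 166.] [ 589.26 -288.84   60.  ]
plunger_grip wrist 0.88 [264. 162.] [ 521.49 -290.13   60.  ]
plunger_grip top 0.59 [359. 194.] [ 524.68 -287.2    60.  ]
plunger_grip scene 0.58 [220. 157.] [ 512.85 -282.27   60.  ]
plunger_tail top 0.74 [357. 173.] [ 597.5  -283.38   60.  ]
plunger_tail scene 0.36 [269. 234.] [509.86  44.82  60.  ]
plunger_tail scene 0.3 [295. 320.] [575.08 306.41  60.  ]
```

View pics/w1.png

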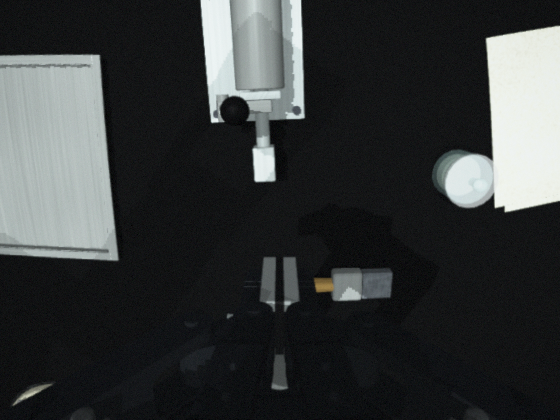

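The wrist view shows the sleeve at (258,40), the black ball at (234,110), the bar over the neck at (265,103) and the grip at (263,163). The clamp is closed, and this is the small fixture. Next I fit the axis from the depth.

```bash
cat >> h.py <<'E'
from scipy.optimize import least_squares
def cloud(n,d):
    v,u=np.mgrid[0:420,0:560]; return pts(n,np.c_[u.ravel(),v.ravel()],d.ravel())
E
python3 - <<'E'
from h import *
np.set_printoptions(precision=3,suppress=True)
f=np.load('w1.npz'); P=cloud('wrist',f['d']); ok=f['d'].ravel()>0; br=f['w'].reshape(-1,3).mean(1)
def axisfit(P,lab):
    c,yaw=np.array([596,-275.]),0.1
    def loc(p,q): 
        yaw,oy=q; d=q0=q-c; return (q0@[np.cos(yaw),np.sin(yaw)], q0@[-np.sin(yaw),np.cos(yaw)]-oy)
    lx,ly=loc((yaw,0),P[:,:2]) if 0 else loc(None,None) if 0 else ((P[:,:2]-c)@[np.cos(yaw),np.sin(yaw)],(P[:,:2]-c)@[-np.sin(yaw),np.cos(yaw)])
    m=ok&(abs(ly)<35)&(lx>15)&(lx<120)&(P[:,2]>62)&(P[:,2]<95)
    S=P[m]
    def res(p):
        th,oy,z,rr=p; y=(S[:,:2]-c)@[-np.sin(th),np.cos(th)]-oy; return np.hypot(y,S[:,2]-z)-rr
    o=least_squares(res,[.1,0,60,25],loss='soft_l1'); print(lab,m.sum(),o.x,np.std(res(o.x)))
    th,oy=o.x[:2]; lx=(P[:,:2]-c)@[np.cos(th),np.sin(th)]; ly=(P[:,:2]-c)@[-np.sin(th),np.cos(th)]-oy
    print('sleeve front',np.percentile(lx[m],[0,2]), 'P far',lx[m].max())
    g=ok&(abs(ly)<20)&(lx<-50)&(lx>-110)&(P[:,2]>50); print('grip n',g.sum(),'z',np.median(P[g,2]),'x',lx[g].min(),lx[g].max(),'ymean',np.median(ly[g]),P[g].mean(0))
    r_=cv2.minAreaRect(P[g][:,:2].astype(np.float32)); print(r_)
    b=ok&(br<60)&(P[:,2]>115)&(lx>-50)&(lx<20)&(abs(ly)<60); print('ball',b.sum(),P[b].mean(0),P[b].max(0),'loc',np.median(lx[b]),np.median(ly[b]))
    pl=ok&(br>120)&(P[:,2]<20)&(P[:,2]>2)&(lx>-60)&(lx<140)&(abs(ly)<90); print('plate',cv2.minAreaRect(P[pl][:,:2].astype(np.float32)))
axisfit(P,'wrist')
f0=np.load('f0.npz')
for n,d,im in (('top',f0['dt'],f0['top']),('scene',f0['ds'],f0['sc'])):
    P=cloud(n,d); ok=d.ravel()>0; br=im.reshape(-1,3).mean(1); axisfit(P,n)
E
```

```text
wrist 3731 [ 0.133 -4.261 59.666 25.048] 0.681212522392087
sleeve front [14.37  16.178] P far 83.36296041694317
grip n 18359 z 361.0757941589665 x -94.20888666992329 -50.18289364564507 ymean -4.213240261625033 [ 527.967 -289.947  348.616]
((525.0112915039062, -288.81695556640625), (44.02478790283203, 39.99774932861328), 7.646548748016357)
ball 666 [ 578.135 -264.977  149.763] [ 588.898 -252.864  154.594] loc -16.17296349784617 16.36501939333427
plate ((626.19873046875, -266.73797607421875), (133.00604248046875, 110.63023376464844), 7.742818355560303)
top 372 [ 0.126 -1.933 62.467 23.905] 2.854791622756248
sleeve front [14.976 17.147] P far 111.25792796479281
grip n 85 z 69.9640780297907 x -91.74911079811935 -50.31808235947492 ymean 0.6142796750572648 [ 523.216 -285.155   69.115]
((525.7988891601562, -286.042236328125), (41.42975997924805, 23.159807205200195), 7.247719764709473)
ball 20 [ 577.086 -259.734  152.177] [ 583.769 -252.768  158.96 ] loc -16.799586735696792 19.947407784093112
plate ((627.1820678710938, -265.3101806640625), (174.67208862304688, 114.83464813232422), 7.310986042022705)
scene 429 [ 0.145 -2.842 62.616 23.804] 3.321228730379711
sleeve front [14.933 16.756] P far 108.69629867255547
grip n 110 z 69.29294187641244 x -95.07095739975418 -50.90473285575324 ymean 7.403972625591654 [ 522.877 -283.143   67.438]
((523.8629760742188, -285.6611328125), (28.62288475036621, 44.810455322265625), 87.64279174804688)
ball 24 [ 575.403 -257.479  149.243] [ 588.492 -249.473  158.018] loc -19.33485517599434 23.339355415020293
plate ((635.8955078125, -273.1024169921875), (153.0483856201172, 133.41754150390625), 9.201872825622559)
```

Call:
{"fn": "play_rows", "kwargs": {"steps": [{"delta_pos": [3.2, 0.2, 2], "yaw": -0.041, "jaw": 0}, {"delta_pos": [6.2, 0.36, 4], "yaw": -0.041, "jaw": 0}, {"delta_pos": [6.2, 0.36, 8], "yaw": -0.041, "jaw": 0}, {"delta_pos": [6.2, 0.36, 12], "yaw": -0.041, "jaw": 0}, {"delta_pos": [6.2, 0.36, 15], "yaw": -0.041, "jaw": 0}, {"delta_pos": [6.2, 0.36, 17], "yaw": -0.041, "jaw": 0}, {"delta_pos": [6.2, 0.36, 17], "yaw": -0.041, "jaw": 0}, {"delta_pos": [6.2, 0.36, 17], "yaw": -0.041, "jaw": 0}]}}

```text
clock: 3.45
eef_pos: [582.0, -304.8, 131.6]
tcp_rot: [-3.142, 0.0, 0.134]
contact_force: [0.8, 0.2, -0.3]
opening: 0.007
grasp_force: 0.0
```

Call:
{"fn": "play_rows", "kwargs": {"steps": [{"delta_pos": [0, -1, 0], "yaw": 0, "jaw": 0}, {"delta_pos": [0, -2, 0], "yaw": 0, "jaw": 0}, {"delta_pos": [0, -3, 0], "yaw": 0, "jaw": 0}, {"delta_pos": [0, -4, 0], "yaw": 0, "jaw": 0}, {"delta_pos": [0, -5, 0], "yaw": 0, "jaw": 0}, {"delta_pos": [0, -6, 0], "yaw": 0, "jaw": 0}, {"delta_pos": [0, -7, 0], "yaw": 0, "jaw": 0}, {"delta_pos": [0, -7.6, 0], "yaw": 0, "jaw": 0}]}}

```text
clock: 4.25
eef_pos: [571.3, -228.1, 131.1]
tcp_rot: [-3.141, 0.001, 0.134]
contact_force: [0.3, -0.3, -0.5]
opening: 0.001
grasp_force: 0.0
```

Call:
{"fn": "play_rows", "kwargs": {"steps": [{"delta_pos": [0, 0, -4], "yaw": 0, "jaw": 0}, {"delta_pos": [-2, 2, -5], "yaw": 0, "jaw": 30}, {"delta_pos": [-5.2, 5.4, -5], "yaw": 0, "jaw": 60}, {"delta_pos": [-5.2, 5.4, -5], "yaw": 0, "jaw": 60}, {"delta_pos": [-5.2, 5.4, -4], "yaw": 0, "jaw": 60}, {"delta_pos": [-5.2, 5.4, -4], "yaw": 0, "jaw": 60}, {"delta_pos": [-5.2, 5.4, -4], "yaw": 0, "jaw": 60}, {"delta_pos": [-5.2, 5.4, -4], "yaw": 0, "jaw": 60}]}}

```text
clock: 5.05
eef_pos: [527.8, -289.0, 170.9]
tcp_rot: [-3.141, 0.0, 0.135]
contact_force: [-0.1, -0.6, 1.0]
opening: 0.601
grasp_force: 0.0
```

```bash
python3 - <<'E'
from h import *
np.set_printoptions(precision=2,suppress=True)
st(); w,d=vision.grab_frame('wrist'); np.savez('w2.npz',w=w,d=d); save('w2',w)
P=cloud('wrist',d); c=np.array([596.56,-279.2]); th=.133
ok=(d.ravel()>0); u=np.array([np.cos(th),np.sin(th)]); n=np.array([-u[1],u[0]])
lx=(P[:,:2]-c)@u; ly=(P[:,:2]-c)@n
g=ok&(abs(ly)<22)&(lx<-45)&(lx>-110)&(P[:,2]>64)&(P[:,2]<78); print('grip',g.sum(),P[g].mean(0),np.percentile(lx[g],[1,50,99]),np.percentile(ly[g],[1,50,99]),cv2.minAreaRect(P[g][:,:2].astype(np.float32)))
m=ok&(abs(ly)<26)&(lx>2)&(lx<60)&(P[:,2]>62)&(P[:,2]<95); S=P[m]
res=lambda p: np.hypot((S[:,:2]-c)@[-np.sin(p[0]),np.cos(p[0])]-p[1],S[:,2]-p[2])-25
o=least_squares(res,[.13,0,60],loss='soft_l1'); print('sleeve',m.sum(),o.x,np.std(res(o.x)),lx[m].min(),lx[m].max())
b=ok&(lx>-35)&(lx<0)&(ly>25)&(P[:,2]>60);print('clamp zmax',P[b].max(0),np.percentile(ly[b],[1,99]),b.sum())
print(proj('wrist',[r.sense()['eef_pos']]))
E
```

```text
t 5.05 p [ 527.8 -289.   170.9] rot [-3.14  0.    0.14] F [-0.1 -0.6  1. ] T [ 0.02  0.02 -0.01] op 0.601 g 0.0
grip 1798 [ 527.42 -287.7    70.05] [-91.53 -69.5  -45.82] [-10.01   0.5   11.61] ((528.565673828125, -287.43450927734375), (46.87315368652344, 21.94393539428711), 8.196170806884766)
sleeve 7713 [ 0.13  1.29 60.14] 0.6040862398157507 2.0012740476739737 59.97414354407315
clamp zmax [ 590.21 -164.48  123.59] [ 30.41 114.65] 3801
[[281.57 276.34]]
```

View pics/w2.png

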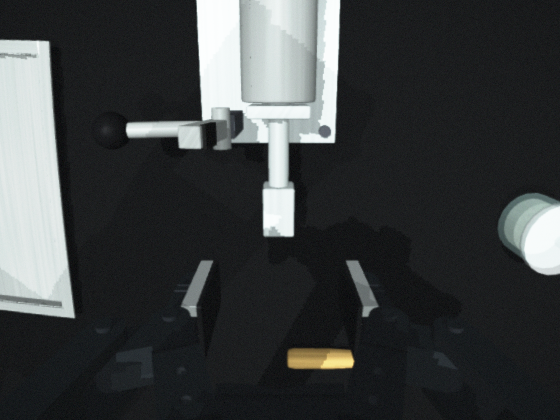

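The clamp is open: the ball is lying out at (110,130) and the bar stands up at (190,133). The grip is at (279,210) with clear space around it. I'll descend and close gently.

Call:
{"fn": "play_rows", "kwargs": {"steps": [{"delta_pos": [0, -0.13, 4], "yaw": 0, "jaw": 60}, {"delta_pos": [0, -0.13, 8], "yaw": 0, "jaw": 60}, {"delta_pos": [0, -0.13, 11], "yaw": 0, "jaw": 60}, {"delta_pos": [0, -0.13, 12], "yaw": 0, "jaw": 60}, {"delta_pos": [0, -0.13, 12], "yaw": 0, "jaw": 40}, {"delta_pos": [0, -0.13, 12], "yaw": 0, "jaw": 35}, {"delta_pos": [0, -0.13, 12], "yaw": 0, "jaw": 32}, {"delta_pos": [0, -0.13, 12], "yaw": 0, "jaw": 32}], "grip_force": 20}}

```text
clock: 5.9
eef_pos: [528.1, -289.1, 52.8]
tcp_rot: [3.14, -0.002, 0.134]
contact_force: [-0.0, -0.2, -0.2]
opening: 0.321
grasp_force: 0.0
```

Call:
{"fn": "play_rows", "kwargs": {"steps": [{"delta_pos": [0, 0, 0], "yaw": 0, "jaw": 28}, {"delta_pos": [0, 0, 0], "yaw": 0, "jaw": 25}, {"delta_pos": [0, 0, 0], "yaw": 0, "jaw": 22}, {"delta_pos": [0, 0, 0], "yaw": 0, "jaw": 18}, {"delta_pos": [0, 0, 0], "yaw": 0, "jaw": 15}, {"delta_pos": [0, 0, 0], "yaw": 0, "jaw": 15}, {"delta_pos": [0, 0, 0], "yaw": 0, "jaw": 15}, {"delta_pos": [0, 0, 0], "yaw": 0, "jaw": 15}], "grip_force": 20}}

```text
clock: 6.7
eef_pos: [527.6, -288.6, 52.1]
tcp_rot: [3.141, -0.001, 0.134]
contact_force: [-0.9, 2.4, 6.4]
opening: 0.253
grasp_force: 21.5
```

```bash
python3 -c "
from h import *
st()"
```

```text
t 6.7 p [ 527.6 -288.6   52.1] rot [ 3.141e+00 -1.000e-03  1.340e-01] F [-0.9  2.4  6.4] T [0.31 0.1  0.01] op 0.253 g 21.5
```

Call:
{"fn": "play_rows", "kwargs": {"steps": [{"delta_pos": [0, -0.04, -0.05], "yaw": 0, "jaw": 10}, {"delta_pos": [0, -0.04, -0.05], "yaw": 0, "jaw": 10}, {"delta_pos": [0, -0.04, -0.05], "yaw": 0, "jaw": 10}, {"delta_pos": [-0.2, -0.04, -0.05], "yaw": 0, "jaw": 10}, {"delta_pos": [-0.5, -0.04, -0.05], "yaw": 0, "jaw": 10}, {"delta_pos": [-0.8, -0.04, -0.05], "yaw": 0, "jaw": 10}, {"delta_pos": [-1, -0.04, -0.05], "yaw": 0, "jaw": 10}, {"delta_pos": [-1, -0.04, -0.05], "yaw": 0, "jaw": 10}], "grip_force": 50}}

```text
clock: 7.5
eef_pos: [518.4, -289.8, 52.2]
tcp_rot: [3.14, -0.003, 0.134]
contact_force: [5.1, 1.9, 2.7]
opening: 0.241
grasp_force: 52.7
```

```bash
python3 -c "
from h import *
st()"
```

```text
t 7.5 p [ 518.4 -289.8   52.2] rot [ 3.14e+00 -3.00e-03  1.34e-01] F [5.1 1.9 2.7] T [ 0.15 -0.78 -0.02] op 0.241 g 52.7
```

Call:
{"fn": "play_rows", "kwargs": {"steps": [{"delta_pos": [-0.3, -0.03, -0.05], "yaw": 0, "jaw": 10}, {"delta_pos": [-0.8, -0.03, -0.05], "yaw": 0, "jaw": 10}, {"delta_pos": [-1.3, -0.03, -0.05], "yaw": 0, "jaw": 10}, {"delta_pos": [-1.8, -0.03, -0.05], "yaw": 0, "jaw": 10}, {"delta_pos": [-2.3, -0.03, -0.05], "yaw": 0, "jaw": 10}, {"delta_pos": [-2.8, -0.03, -0.05], "yaw": 0, "jaw": 10}, {"delta_pos": [-3.3, -0.03, -0.05], "yaw": 0, "jaw": 10}, {"delta_pos": [-3.8, -0.03, -0.05], "yaw": 0, "jaw": 10}]}}

```text
clock: 8.3
eef_pos: [479.0, -294.4, 52.2]
tcp_rot: [-3.142, 0.0, 0.134]
contact_force: [1.9, -2.8, 0.3]
opening: 0.243
grasp_force: 52.4
```

```bash
python3 -c "
from h import *
st()"
```

```text
t 8.3 p [ 479.  -294.4   52.2] rot [-3.142  0.     0.134] F [ 1.9 -2.8  0.3] T [-0.41 -0.42 -0.38] op 0.243 g 52.4
```

Call:
{"fn": "play_rows", "kwargs": {"steps": [{"delta_pos": [-0.5, 0.04, 0], "yaw": 0, "jaw": 10}, {"delta_pos": [-1, 0.04, 0], "yaw": 0, "jaw": 10}, {"delta_pos": [-1.5, 0.04, 0], "yaw": 0, "jaw": 10}, {"delta_pos": [-2, 0.04, 0], "yaw": 0, "jaw": 10}, {"delta_pos": [-2.5, 0.04, 0], "yaw": 0, "jaw": 10}, {"delta_pos": [-3, 0.04, 0], "yaw": 0, "jaw": 10}, {"delta_pos": [-3.5, 0.04, 0], "yaw": 0, "jaw": 10}, {"delta_pos": [-3.5, 0.04, 0], "yaw": 0, "jaw": 10}]}}

```text
clock: 9.1
eef_pos: [443.8, -299.2, 52.1]
tcp_rot: [-3.141, 0.001, 0.134]
contact_force: [-0.5, -0.9, -0.1]
opening: 0.246
grasp_force: 52.3
```

```bash
python3 -c "
from h import *
st()"
```

```text
t 9.1 p [ 443.8 -299.2   52.1] rot [-3.141e+00  1.000e-03  1.340e-01] F [-0.5 -0.9 -0.1] T [-0.26  0.01 -0.25] op 0.246 g 52.3
```

Call:
{"fn": "play_rows", "kwargs": {"steps": [{"delta_pos": [-0.4, 0.02, 0], "yaw": 0, "jaw": 10}, {"delta_pos": [-0.8, 0.02, 0], "yaw": 0, "jaw": 10}, {"delta_pos": [-1.2, 0.02, 0], "yaw": 0, "jaw": 10}, {"delta_pos": [-1.6, 0.02, 0], "yaw": 0, "jaw": 10}, {"delta_pos": [-2.2, 0.02, 0], "yaw": 0, "jaw": 10}, {"delta_pos": [-2.8, 0.02, 0], "yaw": 0, "jaw": 10}, {"delta_pos": [-3.5, 0.02, 0], "yaw": 0, "jaw": 10}, {"delta_pos": [-3.8, 0.02, 0], "yaw": 0, "jaw": 10}]}}

```text
clock: 9.9
eef_pos: [406.2, -304.5, 52.2]
tcp_rot: [-3.141, 0.001, 0.134]
contact_force: [0.5, 0.2, -2.1]
opening: 0.245
grasp_force: 52.1
```

```bash
python3 - <<'E'
from h import *
np.set_printoptions(precision=3,suppress=True)
st(); w,d=vision.grab_frame('wrist'); np.savez('w3.npz',w=w,d=d); save('w3',w)
P=cloud('wrist',d); p=r.sense()['eef_pos']; th=.134; u=np.array([np.cos(th),np.sin(th)]); n=np.array([-u[1],u[0]])
ok=d.ravel()>0; lx=(P[:,:2]-p[:2])@u; ly=(P[:,:2]-p[:2])@n
for a,b in [(20,60),(64,76),(80,100),(100,120),(120,140),(140,160),(160,175)]:
    m=ok&(lx>a)&(lx<b)&(abs(ly)<25)&(P[:,2]>30); 
    if m.sum(): print(a,b,m.sum(),'y',np.median(ly[m]),'ztop',np.percentile(P[m,2],90))
m=ok&(lx>78)&(lx<260)&(abs(ly)<9)&(P[:,2]>50)&(P[:,2]<80);print('lx hist',np.histogram(lx[m],bins=range(80,265,10)))
# tray
T=vision.cut_out('top','tray')
f=np.load('f0.npz')
A=T[0]['region']; 
q=cv2.minAreaRect(np.argwhere(A)[:,::-1].astype(np.float32)); box=cv2.boxPoints(q)
print('tray',ray('top',box,13),ray('top',[q[0]],8))
E
```

```text
t 9.9 p [ 406.2 -304.5   52.2] rot [-3.141  0.001  0.134] F [ 0.5  0.2 -2.1] T [-0.02  0.06 -0.01] op 0.245 g 52.1
20 60 3576 y 1.086367378420653 ztop 66.80264801067959
64 76 3569 y 1.351222818162823 ztop 80.12810790139841
80 100 2880 y 1.3397195024934305 ztop 67.67099918937745
100 120 1062 y 1.321135071852419 ztop 67.6466381177457
lx hist (array([1387, 1453, 1037,    0,    0,    0,    0,    0,    0,    0,    0,
          0,    0,    0,    0,    0,    0,    0]), array([ 80,  90, 100, 110, 120, 130, 140, 150, 160, 170, 180, 190, 200,
       210, 220, 230, 240, 250, 260]))
tray [[ 612.551  129.674   13.   ]
 [ 622.588  -94.307   13.   ]
 [ 366.157 -103.267   13.   ]
 [ 356.606  115.752   13.   ]] [[488.81   12.001   8.   ]]
```

View pics/w3.png

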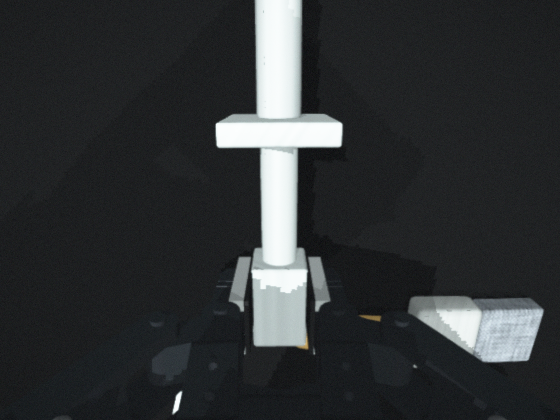

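The plunger is out and level: grip at (280,300), flange at (280,130), with its tail about 28 mm clear of the mouth. I'll lift it and carry it over the tray.

Call:
{"fn": "play_rows", "kwargs": {"steps": [{"delta_pos": [0, 0, -2], "yaw": 0, "jaw": 10}, {"delta_pos": [0, 0, -5], "yaw": 0, "jaw": 10}, {"delta_pos": [0, 0, -8], "yaw": 0, "jaw": 10}, {"delta_pos": [0.2, -1, -9.8], "yaw": 0, "jaw": 10}, {"delta_pos": [0.6, -4, -9.8], "yaw": 0, "jaw": 10}, {"delta_pos": [1.2, -7, -9.8], "yaw": 0, "jaw": 10}, {"delta_pos": [1.8, -11, -9.8], "yaw": 0, "jaw": 10}, {"delta_pos": [2.6, -15, -9.8], "yaw": 0, "jaw": 10}], "grip_force": 60}}

```text
clock: 10.8
eef_pos: [412.9, -151.3, 150.4]
tcp_rot: [3.141, -0.001, 0.133]
contact_force: [0.9, 0.2, -0.9]
opening: 0.237
grasp_force: 61.7
```

Call:
{"fn": "play_rows", "kwargs": {"steps": [{"delta_pos": [0.5, -3, 0], "yaw": 0, "jaw": 10}, {"delta_pos": [1, -6, 0], "yaw": 0, "jaw": 10}, {"delta_pos": [1.6, -9, 0], "yaw": 0, "jaw": 10}, {"delta_pos": [2.1, -12, 0], "yaw": 0, "jaw": 10}, {"delta_pos": [2.4, -14, 0], "yaw": 0, "jaw": 10}, {"delta_pos": [2.6, -15, 0], "yaw": 0, "jaw": 10}, {"delta_pos": [2.6, -15, 0], "yaw": 0, "jaw": 10}, {"delta_pos": [2.6, -15, 0], "yaw": 0, "jaw": 10}]}}

```text
clock: 11.6
eef_pos: [418.9, -0.7, 150.3]
tcp_rot: [3.141, -0.0, 0.134]
contact_force: [-0.9, 0.5, -1.3]
opening: 0.24
grasp_force: 61.7
```

```bash
cat > look.py <<'E'
from h import *
import sys
np.set_printoptions(precision=3,suppress=True)
def plunger(tag,yaw,rng):
    st(); w,d=vision.grab_frame('wrist'); save(tag,w); np.savez(tag+'.npz',w=w,d=d)
    P=cloud('wrist',d); p=r.sense()['eef_pos']; u=np.array([np.cos(yaw),np.sin(yaw)]); n=np.array([-u[1],u[0]])
    ok=d.ravel()>0; lx=(P[:,:2]-p[:2])@u; ly=(P[:,:2]-p[:2])@n
    for a,b in rng:
        m=ok&(lx>a)&(lx<b)&(abs(ly)<25)&(P[:,2]>-5)
        if m.sum(): print(a,b,m.sum(),'y',np.median(ly[m]),'z10,90',np.percentile(P[m,2],[10,90]))
    return P,lx,ly,w
E
python3 - <<'E'
from look import *
P,lx,ly,w=plunger('w4',.134,[(20,60),(64,76),(80,100),(100,120)])
m=(abs(ly)>30)&(abs(ly)<80)&(lx>40)&(lx<110);print('floor z',np.median(P[m,2]))
for s in (1,-1):
    for k in (60,90): 
        q=(abs(lx-k)<2)&(P[:,2]>9)&(P[:,2]<18)&(s*ly>40); print(s,k,P[q][:,:2].mean(0),q.sum())
E
```

```text
t 11.6 p [418.9  -0.7 150.3] rot [ 3.141 -0.     0.134] F [-0.9  0.5 -1.3] T [ 0.01  0.07 -0.03] op 0.24 g 61.7
20 60 4011 y 1.0768992202768821 z10,90 [  4.448 164.802]
64 76 3904 y 1.0546848451661683 z10,90 [145.6  178.15]
80 100 3471 y 1.0282012406060588 z10,90 [  3.361 165.729]
100 120 1671 y 0.3794230385058761 z10,90 [  2.769 165.519]
floor z 3.2031616528627183
1 60 [463.939 113.068] 93
1 90 [494.151 114.622] 104
-1 60 [491.455 -90.68 ] 96
-1 90 [521.438 -89.218] 106
```

View pics/w4.png

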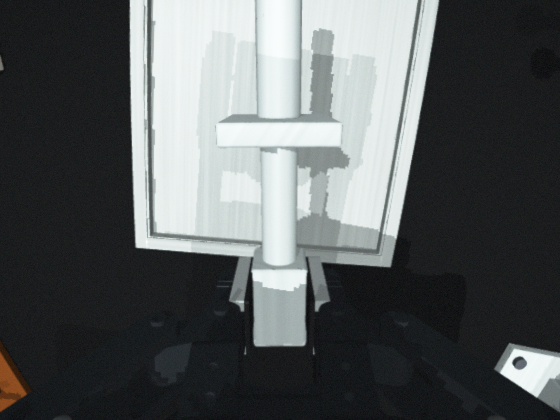

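```bash
python3 - <<'E'
from look import *
print(ray('wrist',[[152,236],[378,254],[136,248],[391,267]],13))
E
```

```text
[[ 366.516  100.508   13.   ]
 [ 375.454  -90.338   13.   ]
 [ 353.499  114.057   13.   ]
 [ 364.795 -104.333   13.   ]]
```

The picture shows the plunger over the tray, well inside its walls. Lowering.

Call:
{"fn": "play_rows", "kwargs": {"steps": [{"delta_pos": [0, 0, 2], "yaw": 0, "jaw": 10}, {"delta_pos": [0, 0, 5], "yaw": 0, "jaw": 10}, {"delta_pos": [0, 0, 8], "yaw": 0, "jaw": 10}, {"delta_pos": [0, 0, 10.5], "yaw": 0, "jaw": 10}, {"delta_pos": [0, 0, 12], "yaw": 0, "jaw": 10}, {"delta_pos": [0, 0, 13], "yaw": 0, "jaw": 10}, {"delta_pos": [0, 0, 13.3], "yaw": 0, "jaw": 10}, {"delta_pos": [0, 0, 13.3], "yaw": 0, "jaw": 10}]}}

```text
clock: 12.45
eef_pos: [418.9, -0.7, 17.3]
tcp_rot: [-3.142, 0.0, 0.133]
contact_force: [0.0, 0.5, -0.7]
opening: 0.239
grasp_force: 61.7
```

Call:
{"fn": "play_rows", "kwargs": {"steps": [{"delta_pos": [0, 0, 0.1], "yaw": 0, "jaw": 10}, {"delta_pos": [0, 0, 0.2], "yaw": 0, "jaw": 15}, {"delta_pos": [0, 0, 0.3], "yaw": 0, "jaw": 20}, {"delta_pos": [0, 0, 0.4], "yaw": 0, "jaw": 20}, {"delta_pos": [0, 0, 0.5], "yaw": 0, "jaw": 20}, {"delta_pos": [0, 0, 0.6], "yaw": 0, "jaw": 20}, {"delta_pos": [0, 0, 0.7], "yaw": 0, "jaw": 20}, {"delta_pos": [0, 0, 0.75], "yaw": 0, "jaw": 20}], "grip_force": 20}}

```text
clock: 13.25
eef_pos: [418.5, -0.3, 10.3]
tcp_rot: [-3.142, 0.0, 0.134]
contact_force: [-5.7, 0.0, 11.6]
opening: 0.24
grasp_force: 63.8
```

```bash
python3 - <<'E'
from look import *
P,lx,ly,w=plunger('w5',.134,[(20,60),(64,76),(80,100),(100,120)])
E
```

```text
t 13.25 p [418.5  -0.3  10.3] rot [-3.142  0.     0.134] F [-5.7  0.  11.6] T [0.04 0.24 0.03] op 0.24 g 63.8
20 60 9511 y 0.39149849956729305 z10,90 [ 2.577 28.028]
64 76 5469 y 0.4906249183888231 z10,90 [ 3.145 43.636]
80 100 7587 y 0.4474879381118903 z10,90 [ 2.579 33.006]
100 120 3525 y -0.4468703089316511 z10,90 [ 2.437 33.364]
```

Call:
{"fn": "play_rows", "kwargs": {"steps": [{"delta_pos": [0, 0, 0.1], "yaw": 0, "jaw": 20}, {"delta_pos": [0, 0, 0.15], "yaw": 0, "jaw": 20}, {"delta_pos": [0, 0, 0.2], "yaw": 0, "jaw": 22}, {"delta_pos": [0, 0, 0.2], "yaw": 0, "jaw": 23}, {"delta_pos": [0, 0, 0.2], "yaw": 0, "jaw": 24}, {"delta_pos": [0, 0, 0.2], "yaw": 0, "jaw": 26}, {"delta_pos": [0, 0, 0.2], "yaw": 0, "jaw": 30}, {"delta_pos": [0, 0, 0.2], "yaw": 0, "jaw": 36}], "grip_force": 20}}

```text
clock: 14.1
eef_pos: [419.1, -0.3, 7.9]
tcp_rot: [3.141, -0.001, 0.134]
contact_force: [0.3, 0.2, -0.1]
opening: 0.36
grasp_force: 0.0
```

```bash
python3 -c "
from h import *
st()"
```

```text
t 14.1 p [ 4.191e+02 -3.000e-01  7.900e+00] rot [ 3.141e+00 -1.000e-03  1.340e-01] F [ 0.3  0.2 -0.1] T [ 0.02  0.03 -0.03] op 0.36 g 0.0
```

Call:
{"fn": "play_rows", "kwargs": {"steps": [{"delta_pos": [0, 0, -1], "yaw": 0, "jaw": 45}, {"delta_pos": [0, 0, -3], "yaw": 0, "jaw": 60}, {"delta_pos": [0, 0, -6], "yaw": 0, "jaw": 60}, {"delta_pos": [0, 0, -10], "yaw": 0, "jaw": 60}, {"delta_pos": [2, 0, -12], "yaw": 0, "jaw": 60}, {"delta_pos": [4, 0, -12], "yaw": 0, "jaw": 60}, {"delta_pos": [4, 0, -12], "yaw": 0, "jaw": 60}, {"delta_pos": [4, 0, -12], "yaw": 0, "jaw": 60}]}}

```text
clock: 14.9
eef_pos: [457.7, 5.0, 127.8]
tcp_rot: [-3.142, 0.001, 0.134]
contact_force: [-0.1, 0.5, -0.2]
opening: 0.598
grasp_force: 0.0
```

```bash
python3 - <<'E'
from look import *
P,lx,ly,w=plunger('w6',.134,[])
m=(P[:,2]>12)&(P[:,2]<60)&(abs(ly)<30)&(lx>-60)&(lx<140)
sh=m&(lx>40)&(lx<90)&(abs(ly)<15); S=P[sh]; 
# flange
fl=m&(P[:,2]>38); print('flange lx',np.percentile(lx[fl],[2,50,98]),'ly',np.percentile(ly[fl],[2,50,98]),np.percentile(P[fl,2],90))
for a in range(-60,130,10):
    q=m&(lx>a)&(lx<a+10)&(P[:,2]>15)
    if q.sum()>20: print(a,q.sum(),'y mid',np.percentile(ly[q],[3,97]).mean().round(2),'ztop',np.percentile(P[q,2],95).round(1))
E
```

```text
t 14.9 p [457.7   5.  127.8] rot [-3.142  0.001  0.134] F [-0.1  0.5 -0.2] T [-0.04  0.    0.04] op 0.598 g 0.0
flange lx [ 21.05   28.24  117.483] ly [-17.431   1.109  19.193] 43.43949190274189
-60 323 y mid 0.56 ztop 26.5
-50 345 y mid 1.0 ztop 27.6
-40 358 y mid 0.69 ztop 28.7
-30 419 y mid 0.81 ztop 28.8
-20 237 y mid 0.52 ztop 26.3
-10 255 y mid 0.87 ztop 27.3
0 268 y mid 0.87 ztop 28.4
10 186 y mid 0.86 ztop 29.4
20 1161 y mid 0.82 ztop 43.9
30 499 y mid 0.79 ztop 32.1
40 357 y mid 0.86 ztop 33.8
50 369 y mid 0.84 ztop 34.8
60 387 y mid 0.82 ztop 35.8
70 410 y mid 1.16 ztop 36.7
80 423 y mid 1.14 ztop 37.8
90 436 y mid 1.13 ztop 39.0
100 444 y mid 1.13 ztop 40.0
110 407 y mid 0.8 ztop 41.0
```

View pics/w6.png

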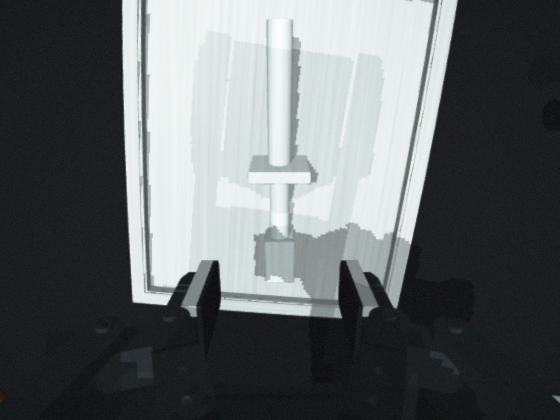

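The plunger lies in the tray with the flange at (280,175), grip at (280,258) and tail at (280,25). I'll take it by the shaft behind the flange.

Call:
{"fn": "play_rows", "kwargs": {"steps": [{"delta_pos": [3, 0, 0], "yaw": 0, "jaw": 50}, {"delta_pos": [5.2, 0, 1], "yaw": 0, "jaw": 50}, {"delta_pos": [5.2, 0, 5], "yaw": 0, "jaw": 50}, {"delta_pos": [5.2, 0, 8.5], "yaw": 0, "jaw": 50}, {"delta_pos": [5.2, 0, 10.5], "yaw": 0, "jaw": 50}, {"delta_pos": [5.2, 0, 11.6], "yaw": 0, "jaw": 50}, {"delta_pos": [5.2, 0, 11.8], "yaw": 0, "jaw": 40}, {"delta_pos": [5.2, 0, 11.8], "yaw": 0, "jaw": 30}], "grip_force": 20}}

```text
clock: 15.75
eef_pos: [509.8, 11.9, 10.0]
tcp_rot: [-3.142, 0.0, 0.134]
contact_force: [0.5, -0.5, -0.3]
opening: 0.303
grasp_force: 0.0
```

```bash
python3 -c "
from h import *
st()"
```

```text
t 15.75 p [509.8  11.9  10. ] rot [-3.142  0.     0.134] F [ 0.5 -0.5 -0.3] T [-0.01  0.01 -0.01] op 0.303 g 0.0
```

Call:
{"fn": "play_rows", "kwargs": {"steps": [{"delta_pos": [0, 0, 0], "yaw": 0, "jaw": 25}, {"delta_pos": [0, 0, 0], "yaw": 0, "jaw": 20}, {"delta_pos": [0, 0, 0], "yaw": 0, "jaw": 17}, {"delta_pos": [0, 0, 0], "yaw": 0, "jaw": 14}, {"delta_pos": [0, 0, 0], "yaw": 0, "jaw": 10}, {"delta_pos": [0, 0, 0], "yaw": 0, "jaw": 5}, {"delta_pos": [0, 0, 0], "yaw": 0, "jaw": 5}, {"delta_pos": [0, 0, 0], "yaw": 0, "jaw": 5}], "grip_force": 30}}

```text
clock: 16.55
eef_pos: [510.9, 12.0, 10.3]
tcp_rot: [3.141, -0.002, 0.134]
contact_force: [2.6, -0.1, 6.2]
opening: 0.171
grasp_force: 29.7
```

```bash
python3 -c "
from h import *
st()"
```

```text
t 16.55 p [510.9  12.   10.3] rot [ 3.141e+00 -2.000e-03  1.340e-01] F [ 2.6 -0.1  6.2] T [ 0.02 -0.2  -0.01] op 0.171 g 29.7
```

Call:
{"fn": "play_rows", "kwargs": {"steps": [{"delta_pos": [0, 0, 0], "yaw": 0, "jaw": 2}, {"delta_pos": [0, 0, 0], "yaw": 0, "jaw": 0}, {"delta_pos": [0, 0, -1], "yaw": 0, "jaw": 0}, {"delta_pos": [0, 0, -3], "yaw": 0, "jaw": 0}, {"delta_pos": [0, 0, -6], "yaw": 0, "jaw": 0}, {"delta_pos": [0, 0, -10], "yaw": 0, "jaw": 0}, {"delta_pos": [1, -3, -14], "yaw": 0, "jaw": 0}, {"delta_pos": [2, -5, -18], "yaw": 0, "jaw": 0}], "grip_force": 80}}

```text
clock: 17.35
eef_pos: [521.8, 64.7, 191.3]
tcp_rot: [-3.141, 0.002, 0.133]
contact_force: [1.3, -0.6, -2.5]
opening: 0.158
grasp_force: 78.2
```

Call:
{"fn": "play_rows", "kwargs": {"steps": [{"delta_pos": [1, -3, -2], "yaw": -0.03, "jaw": 0}, {"delta_pos": [2, -6, -4], "yaw": -0.06, "jaw": 0}, {"delta_pos": [2.8, -8, -4], "yaw": -0.1, "jaw": 0}, {"delta_pos": [2.8, -8.5, -4], "yaw": -0.106, "jaw": 0}, {"delta_pos": [2.8, -8.5, -4], "yaw": -0.106, "jaw": 0}, {"delta_pos": [2.8, -8.5, -4], "yaw": -0.106, "jaw": 0}, {"delta_pos": [2.8, -8.5, -4], "yaw": -0.106, "jaw": 0}, {"delta_pos": [2.8, -8.5, -4], "yaw": -0.106, "jaw": 0}]}}

```text
clock: 18.15
eef_pos: [539.2, 151.2, 229.5]
tcp_rot: [3.141, 0.001, 0.238]
contact_force: [0.1, 0.0, -1.6]
opening: 0.155
grasp_force: 78.2
```

```bash
python3 - <<'E'
from look import *
P,lx,ly,w=plunger('w7',.24,[(-60,-50),(-40,-25),(-22,-18),(0,20),(20,40),(40,60)])
d=np.load('w7.npz')['d'].ravel()
for t in ['cradle_seat','cradle']:
    for a in vision.landmark_of('wrist',t)[:2]: print(t,round(a['conf'],2),a['uv'],ray('wrist',[a['uv']],50 if t=='cradle_seat' else 0))
br=w.reshape(-1,3).astype(float)
m=(d>0)&(br.mean(1)>100)&(abs(P[:,0]-575)<160)&(abs(P[:,1]-290)<100)
b=m&(P[:,2]>2)&(P[:,2]<16); print('base',b.sum(),np.median(P[b,2]),cv2.minAreaRect(P[b][:,:2].astype(np.float32)))
np.save('P7.npy',P)
hi=m&(P[:,2]>30)&(P[:,2]<75); print(hi.sum())
q=P[hi]; c=np.array([575,292.]);th=.243;u=np.array([np.cos(th),np.sin(th)]);n=np.array([-u[1],u[0]])
x=(q[:,:2]-c)@u;y=(q[:,:2]-c)@n
for a in range(-110,120,5):
    k=(x>=a)&(x<a+5)
    if k.sum()>5: print(a,k.sum(),'y',np.percentile(y[k],[1,50,99]).round(1),'z',np.percentile(q[k,2],[5,95]).round(1))
E
```

```text
t 18.15 p [539.2 151.2 229.5] rot [3.141 0.001 0.238] F [ 0.1  0.  -1.6] T [ 0.03 -0.06  0.02] op 0.155 g 78.2
-60 -50 24 y -23.846189164686827 z10,90 [12.528 13.978]
-40 -25 887 y 0.7672048594237605 z10,90 [256.096 262.381]
-22 -18 260 y 1.1359351710454555 z10,90 [246.621 250.752]
0 20 20247 y 0.3361275879528083 z10,90 [252.633 315.231]
20 40 2216 y 0.6906903394097965 z10,90 [251.204 256.436]
40 60 3575 y 0.6646002935080284 z10,90 [  0.2  258.52]
cradle_seat 0.6 [134.4, 103.1] [[575.741 290.544  50.   ]]
cradle 0.67 [150.4, 100.7] [[575.457 293.605   0.   ]]
base 12562 8.367484341896699 ((571.0068359375, 292.5380554199219), (190.9314727783203, 79.47415161132812), 14.090324401855469)
1629
-90 47 y [-21.7  16.2  21.8] z [32.9 64. ]
-85 77 y [-21.7 -15.6  22.1] z [61.6 64.6]
-80 76 y [-21.8 -16.   21.6] z [61.7 64.4]
-75 75 y [-21.6  16.3  21.7] z [61.8 64.4]
-70 83 y [-21.6 -15.3  22.3] z [61.3 64.4]
-65 78 y [-21.8 -16.2  22. ] z [61.3 64.7]
-60 80 y [-21.6 -15.9  22.3] z [60.9 64.3]
-55 145 y [-21.5  16.6  21.9] z [34.1 63.9]
-35 95 y [-21.2   7.3  22.6] z [41.8 58.7]
-30 291 y [-21.7   4.8  22.6] z [42.1 58.6]
-25 127 y [-21.7   2.2  22. ] z [30.6 57.8]
75 194 y [-21.6   5.8  22.2] z [39.3 56.9]
80 255 y [-21.8   5.7  22.4] z [40.  56.5]
85 6 y [-0.6  1.2  3. ] z [39.8 41.7]
```

View pics/w7.png

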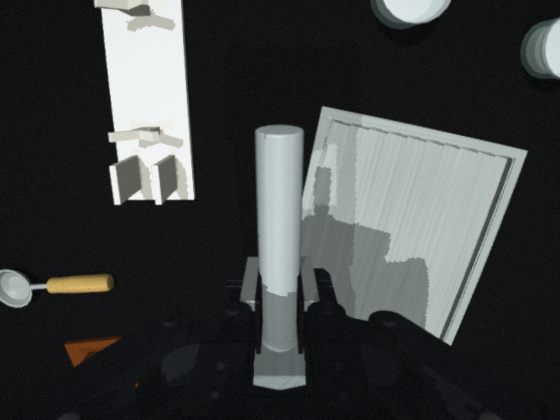

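```bash
python3 - <<'E'
from look import *
P=np.load('P7.npy'); p=r.sense()['eef_pos']; th=.238; u=np.array([np.cos(th),np.sin(th)]); n=np.array([-u[1],u[0]])
lx=(P[:,:2]-p[:2])@u; ly=(P[:,:2]-p[:2])@n
m=(abs(ly)<10)&(lx>25)&(lx<100)&(P[:,2]>240)
for a in range(25,90,5):
    k=m&(lx>=a)&(lx<a+5); print(a,k.sum(),np.percentile(ly[k],[3,97]).round(2) if k.sum() else '',np.percentile(P[k,2],95).round(1) if k.sum() else '')
print('tail lx',np.percentile(lx[m],[98,99.5,100]))
for g in (22,24.6): 
    s=np.array([575,292])+g*np.array([np.cos(.243),np.sin(.243)])-0.6*np.array([-np.sin(.243),np.cos(.243)]); print(g,s,delta([*s,120],.243))
E
```

```text
25 542 [-6.79  8.07] 256.3
30 558 [-6.66  7.9 ] 256.7
35 597 [-6.58  8.1 ] 257.2
40 622 [-6.78  8.05] 258.0
45 646 [-6.66  7.89] 258.4
50 692 [-6.53  8.16] 259.0
55 727 [-6.76  8.  ] 259.5
60 758 [-6.59  7.96] 260.2
65 418 [-5.9   7.51] 259.3
70 0  
75 902 [0.75 0.75] 372.3
80 0  
85 0  
tail lx [78.825 78.825 78.825]
22 [596.498 296.711] (array([  8.98, -12.74,  10.96]), np.float64(-0.004))
24.6 [599.022 297.337] (array([  9.24, -12.74,  10.96]), np.float64(-0.004))
```

The white cradle is at left: cheeks at (145,180), near vee at (145,137), far vee at (140,15), and its pose matches the estimate. Carrying the plunger over.

Call:
{"fn": "play_rows", "kwargs": {"steps": [{"delta_pos": [1.2, -1.7, 0], "yaw": -0.004, "jaw": 0}, {"delta_pos": [3.2, -4.3, 0], "yaw": -0.004, "jaw": 0}, {"delta_pos": [5.6, -7.6, 0.5], "yaw": -0.004, "jaw": 0}, {"delta_pos": [7.8, -10.8, 2], "yaw": -0.004, "jaw": 0}, {"delta_pos": [9.2, -12.6, 5], "yaw": -0.004, "jaw": 0}, {"delta_pos": [9.3, -12.7, 8], "yaw": -0.004, "jaw": 0}, {"delta_pos": [9.3, -12.7, 11], "yaw": -0.004, "jaw": 0}, {"delta_pos": [9.3, -12.7, 12.5], "yaw": -0.004, "jaw": 0}], "grip_force": 60}}

```text
clock: 19.1
eef_pos: [598.3, 297.9, 101.6]
tcp_rot: [3.141, 0.004, 0.244]
contact_force: [-0.7, -1.0, -1.7]
opening: 0.16
grasp_force: 78.2
```

```bash
python3 - <<'E'
from look import *
st()
g=25; s=np.array([575,292])+g*np.array([np.cos(.243),np.sin(.243)])-0.5*np.array([-np.sin(.243),np.cos(.243)]); print(delta([*s,45],.243))
P,lx,ly,w=plunger('w8',.243,[(30,45),(50,65)])
for k in (30,40,50): 
    q=(abs(lx-k)<5)&(abs(ly)<12)&(P[:,2]>90); print(k,np.percentile(ly[q],[3,97]))
b=(P[:,2]>4)&(P[:,2]<13)&(lx>15)&(lx<60)&(abs(ly)<60)&(w.reshape(-1,3).mean(1)>90); print('base ly',np.percentile(ly[b],[1,99]))
v=(P[:,2]>48)&(P[:,2]<64)&(lx>45)&(lx<80)&(abs(ly)<30); print('vee',v.sum(),np.percentile(lx[v],[2,98]),np.percentile(ly[v],[2,98]))
E
```

```text
t 19.1 p [598.3 297.9 101.6] rot [3.141 0.004 0.244] F [-0.7 -1.  -1.7] T [-0.04 -0.07  0.  ] op 0.16 g 78.2
(array([0.11, 0.06, 5.66]), np.float64(0.001))
t 19.1 p [598.3 297.9 101.6] rot [3.141 0.004 0.244] F [-0.7 -1.  -1.7] T [-0.04 -0.07  0.  ] op 0.16 g 78.2
30 45 2431 y 0.7819896651923038 z10,90 [  6.671 127.428]
50 65 3896 y 0.8107701919182456 z10,90 [  6.941 129.461]
30 [-6.464  8.358]
40 [-6.477  8.371]
50 [-6.355  8.242]
base ly [-37.005  37.613]
vee 680 [53.835 61.807] [-21.661  22.235]
```

View pics/w8.png

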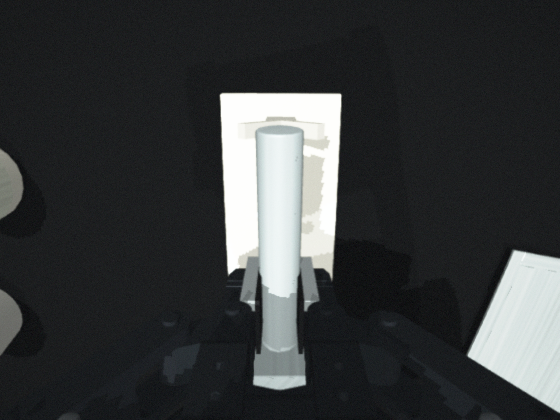

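The plunger (mid column 280) is centred over the cradle, with the far vee at (281,128). Lowering.

Call:
{"fn": "play_rows", "kwargs": {"steps": [{"delta_pos": [0.1, 0.06, 1], "yaw": 0, "jaw": 0}, {"delta_pos": [0.1, 0.06, 2], "yaw": 0, "jaw": 0}, {"delta_pos": [0.1, 0.06, 3], "yaw": 0, "jaw": 0}, {"delta_pos": [0.1, 0.06, 4], "yaw": 0, "jaw": 0}, {"delta_pos": [0.1, 0.06, 4.8], "yaw": 0, "jaw": 0}, {"delta_pos": [0.1, 0.06, 5.4], "yaw": 0, "jaw": 0}, {"delta_pos": [0.1, 0.06, 5.7], "yaw": 0, "jaw": 0}, {"delta_pos": [0.1, 0.06, 5.7], "yaw": 0, "jaw": 0}], "grip_force": 40}}

```text
clock: 19.95
eef_pos: [600.6, 297.2, 47.3]
tcp_rot: [3.141, 0.001, 0.244]
contact_force: [-0.8, 0.1, -1.1]
opening: 0.158
grasp_force: 78.2
```

Call:
{"fn": "play_rows", "kwargs": {"steps": [{"delta_pos": [0, 0, 0.1], "yaw": 0, "jaw": 10}, {"delta_pos": [0, 0, 0.2], "yaw": 0, "jaw": 10}, {"delta_pos": [0, 0, 0.3], "yaw": 0, "jaw": 10}, {"delta_pos": [0, 0, 0.4], "yaw": 0, "jaw": 10}, {"delta_pos": [0, 0, 0.5], "yaw": 0, "jaw": 10}, {"delta_pos": [0, 0, 0.6], "yaw": 0, "jaw": 10}, {"delta_pos": [0, 0, 0.7], "yaw": 0, "jaw": 10}, {"delta_pos": [0, 0, 0.7], "yaw": 0, "jaw": 10}]}}

```text
clock: 20.75
eef_pos: [600.8, 297.4, 40.8]
tcp_rot: [-3.141, -0.0, 0.244]
contact_force: [-0.5, 1.4, 1.7]
opening: 0.157
grasp_force: 78.2
```

```bash
python3 - <<'E'
from look import *
P,lx,ly,w=plunger('w9',.243,[])
for k in (30,45,60):
    q=(abs(lx-k)<4)&(abs(ly)<12)&(P[:,2]>40); print(k,np.percentile(ly[q],[3,97]),np.percentile(P[q,2],95))
E
```

```text
t 20.75 p [600.8 297.4  40.8] rot [-3.141 -0.     0.244] F [-0.5  1.4  1.7] T [ 0.15  0.17 -0.08] op 0.157 g 78.2
30 [-6.491  8.282] 67.46956713493361
45 [-6.527  8.296] 69.05875630759238
60 [-10.891  10.734] 70.47690271397258
```

Call:
{"fn": "play_rows", "kwargs": {"steps": [{"delta_pos": [0, 0, 0.1], "yaw": 0, "jaw": 10}, {"delta_pos": [0, 0, 0.2], "yaw": 0, "jaw": 10}, {"delta_pos": [0, 0, 0.25], "yaw": 0, "jaw": 10}, {"delta_pos": [0, 0, 0.3], "yaw": 0, "jaw": 10}, {"delta_pos": [0, 0, 0.35], "yaw": 0, "jaw": 10}, {"delta_pos": [0, 0, 0.4], "yaw": 0, "jaw": 10}, {"delta_pos": [0, 0, 0.4], "yaw": 0, "jaw": 10}, {"delta_pos": [0, 0, 0.4], "yaw": 0, "jaw": 10}]}}

```text
clock: 21.6
eef_pos: [601.2, 297.7, 37.7]
tcp_rot: [-3.141, -0.001, 0.244]
contact_force: [-0.7, 1.7, 8.2]
opening: 0.158
grasp_force: 79.0
```

```bash
python3 - <<'E'
from look import *
P,lx,ly,w=plunger('w10',.243,[])
for k in (30,45,60):
    q=(abs(lx-k)<4)&(abs(ly)<12)&(P[:,2]>40); print(k,np.percentile(ly[q],[3,97]),np.percentile(P[q,2],95))
E
```

```text
t 21.6 p [601.2 297.7  37.7] rot [-3.141 -0.001  0.244] F [-0.7  1.7  8.2] T [ 0.13  0.72 -0.12] op 0.158 g 79.0
30 [-6.573  8.03 ] 63.01596667149252
45 [-6.638  8.029] 63.75351214078236
60 [-10.78   10.837] 64.73233455328075
```

Call:
{"fn": "play_rows", "kwargs": {"steps": [{"delta_pos": [0, -0.02, 0.05], "yaw": 0, "jaw": 10}, {"delta_pos": [0, -0.02, 0.1], "yaw": 0, "jaw": 10}, {"delta_pos": [0, -0.02, 0.15], "yaw": 0, "jaw": 10}, {"delta_pos": [0, -0.02, 0.2], "yaw": 0, "jaw": 10}, {"delta_pos": [0, -0.02, 0.25], "yaw": 0, "jaw": 10}, {"delta_pos": [0, -0.02, 0.3], "yaw": 0, "jaw": 10}, {"delta_pos": [0, -0.02, 0.3], "yaw": 0, "jaw": 10}, {"delta_pos": [0, -0.02, 0.3], "yaw": 0, "jaw": 10}]}}

```text
clock: 22.45
eef_pos: [601.7, 298.0, 35.1]
tcp_rot: [-3.141, -0.002, 0.244]
contact_force: [-0.1, 0.8, 10.3]
opening: 0.157
grasp_force: 79.4
```

```bash
python3 - <<'E'
from look import *
P,lx,ly,w=plunger('w11',.243,[])
for k in (30,45,60):
    q=(abs(lx-k)<4)&(abs(ly)<12)&(P[:,2]>40); print(k,np.percentile(ly[q],[3,97]),np.percentile(P[q,2],95))
E
```

```text
t 22.45 p [601.7 298.   35.1] rot [-3.141 -0.002  0.244] F [-0.1  0.8 10.3] T [ 0.05  0.61 -0.06] op 0.157 g 79.4
30 [-6.646  8.029] 59.27952856896642
45 [-6.562  8.102] 59.4315906718632
60 [-10.635  10.714] 59.60171370872561
```

Call:
{"fn": "play_rows", "kwargs": {"steps": [{"delta_pos": [0, 0, 0.05], "yaw": 0, "jaw": 10}, {"delta_pos": [0, 0, 0.1], "yaw": 0, "jaw": 10}, {"delta_pos": [0, 0, 0.1], "yaw": 0, "jaw": 12}, {"delta_pos": [0, 0, 0.1], "yaw": 0, "jaw": 14}, {"delta_pos": [0, 0, 0.1], "yaw": 0, "jaw": 16}, {"delta_pos": [0, 0, 0.1], "yaw": 0, "jaw": 18}, {"delta_pos": [0, 0, 0.1], "yaw": 0, "jaw": 22}, {"delta_pos": [0, 0, 0.1], "yaw": 0, "jaw": 30}]}}

```text
clock: 23.3
eef_pos: [600.5, 297.1, 32.5]
tcp_rot: [3.141, 0.001, 0.244]
contact_force: [-0.8, -0.3, -0.1]
opening: 0.299
grasp_force: 0.0
```

Call:
{"fn": "play_rows", "kwargs": {"steps": [{"delta_pos": [0, 0, 0], "yaw": 0, "jaw": 45}, {"delta_pos": [0, 0, -0.5], "yaw": 0, "jaw": 60}, {"delta_pos": [0, 0, -2], "yaw": 0, "jaw": 60}, {"delta_pos": [0, 0, -5], "yaw": 0, "jaw": 60}, {"delta_pos": [0, 0, -9], "yaw": 0, "jaw": 60}, {"delta_pos": [-3, 0, -12], "yaw": 0, "jaw": 60}, {"delta_pos": [-7, 0, -15], "yaw": 0, "jaw": 60}, {"delta_pos": [-9, 0, -15], "yaw": 0, "jaw": 60}]}}

```text
clock: 24.1
eef_pos: [513.1, 276.1, 187.9]
tcp_rot: [-3.14, -0.006, 0.244]
contact_force: [-0.1, 1.0, 0.4]
opening: 0.603
grasp_force: 0.0
```

```bash
python3 - <<'E'
from look import *
P,lx0,ly0,w=plunger('w12',.243,[])
c=np.array([575,292.]);th=.243;u=np.array([np.cos(th),np.sin(th)]);n=np.array([-u[1],u[0]])
lx=(P[:,:2]-c)@u;ly=(P[:,:2]-c)@n
for a in range(-90,100,10):
    k=(lx>=a)&(lx<a+10)&(abs(ly)<14)&(P[:,2]>38)
    if k.sum()>5: print(a,k.sum(),np.percentile(ly[k],[2,98]).round(1),np.percentile(P[k,2],95).round(1))
k=(abs(ly)<25)&(P[:,2]>64)&(P[:,2]<90);print('flange',np.percentile(lx[k],[2,50,98]),np.percentile(P[k,2],95))
k=(abs(ly)<7)&(P[:,2]>45)&(P[:,2]<70); print('tail',lx[k].max())
E
```

```text
t 24.1 p [513.1 276.1 187.9] rot [-3.14  -0.006  0.244] F [-0.1  1.   0.4] T [ 0.   -0.01  0.03] op 0.603 g 0.0
-90 329 [-10.6  10.6] 60.2
-80 343 [-10.5  10.4] 60.2
-70 355 [-10.5  10.3] 60.0
-60 4547 [-13.2  13.2] 270.0
-50 555 [-13.9  13.9] 277.2
-40 358 [-12.7  13.2] 55.4
-30 312 [-12.6  12.6] 55.7
-20 262 [-7.2  6.4] 55.7
-10 531 [-13.6  13.6] 69.0
0 292 [-7.7  7. ] 56.2
10 1213 [-6.1  6.9] 328.9
20 317 [-7.4  7.7] 56.4
30 325 [-7.6  7.6] 56.2
40 327 [-7.5  7.5] 56.3
50 336 [-7.4  7.5] 56.4
60 335 [-7.3  7.4] 56.3
70 81 [-11.4  11.5] 55.9
flange [-7.804 -3.711 -0.247] 69.07592828263417
tail 71.96964524848316
```

View pics/w12.png

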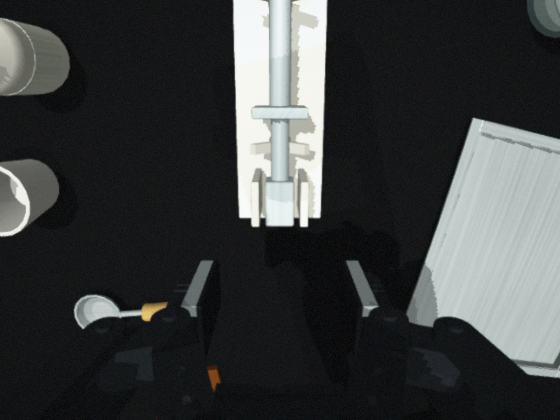

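```bash
python3 - <<'E'
from look import *
d=np.load('w12.npz'); P=cloud('wrist',d['d'])
c=np.array([575,292.]);th=.243;u=np.array([np.cos(th),np.sin(th)]);n=np.array([-u[1],u[0]])
lx=(P[:,:2]-c)@u;ly=(P[:,:2]-c)@n;z=P[:,2]
q=lambda m:(m.sum(),np.percentile(lx[m],[0.5,2,98,99.5]).round(1))
print('cheeks',q((abs(ly)>15.5)&(abs(ly)<22)&(z>61)&(z<66)&(lx<-40)&(lx>-110)))
print('grip',q((abs(ly)<9.5)&(z>58.8)&(z<63)&(lx<-40)&(lx>-110)))
print('vee',q((abs(ly)>14)&(abs(ly)<19)&(z>52)&(z<64)&(lx<-15)&(lx>-45)))
print('flange',q((abs(ly)<18)&(z>67.5)&(z<75)&(lx<15)&(lx>-15)))
E
```

```text
cheeks (np.int64(411), array([-90.3, -89.5, -56.3, -55.6]))
grip (np.int64(717), array([-91.1, -90.3, -56.8, -56.1]))
vee (np.int64(134), array([-35.3, -35.1, -28. , -27.9]))
flange (np.int64(411), array([-7.8, -7.8, -0.2, -0.2]))
```

The plunger lies level in the cradle, with its grip at (280,203) between the cheeks. By depth, grip, flange and vees match the cradle to within about 0.6 mm. The gripper is clear, so I'm handing in.

```bash
python3 -c "
from h import *
st(); print(r.sign_off())"
```

```text
t 24.15 p [510.1 275.  186. ] rot [-3.141e+00 -2.000e-03  2.440e-01] F [-3.8 -0.9 -1.7] T [-0.04  0.16  0.05] op 0.6 g 0.0
the job is handed in; nothing more can be done
None
```

The job is handed in at 24 s: clamp flipped open, plunger drawn out, laid in the tray, taken again by the shaft and seated level in the white cradle to within about 0.6 mm; I did not take a last look at the clamp or the loose items before handing in.

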